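# Put the bobbin case away under the sliding cover

## Task

Put the bobbin case that is standing on the sewing table away in the empty compartment of the wooden notions box: slide the box's flat cover out of the way, lay the case flat on its broad face on the compartment's floor (do not drop it in from a height), and then slide the cover fully home over that compartment. Leave the thread cone, the jar and the shears where they are.

Things in the scene. Friction and masses are not known exactly. Their poses are not given: they have to be found in the camera images.
- box: Wooden notions box fixed to the table, 120 (x) by 324 (y) by 44 mm high without its cover. Origin: centre of its underside, on the table; its y axis is the long axis. Two compartments in a row along y, each 104 (x) by 150 (y) mm inside and 38 mm deep (floor 6 mm above the table, all walls 8 mm thick): the one at +y is empty, the one at -y holds lying thread spools.
- well (a point): Centre of the floor of the empty compartment, 79 mm along the box's +y from its origin, 6 mm above the table; axes parallel to the box's.
- cover (a joint): The flat wooden cover, 120 by 160 by 6 mm, sliding on top of the box's walls along the box's y. Value in metres: 0 = fully home over the empty compartment, growing as it slides towards the box's -y, 0.158 = stop, fully over the spools. It stays where it is left (slides with about 1.5 N).
- cover_grip (a point): Middle of the top of the cover's upright grip bar, 72.6 mm above the table. The bar stands at the cover's centre: 70 mm long along the box's x, 14 mm thick along its y, 22 mm high above the cover's upper face (which is 50.6 mm above the table).
- case: Grey plastic bobbin case, three round white bobbins showing on a broad face, 30 (x) by 44 (y) by 112 (z) mm, 0.12 kg, standing on one end at the start. Origin: centre of that end face; its z axis runs along its length (up at the start), its x axis is normal to the broad faces. On a broad face it fits under the cover, on a narrow side not.
- case_mid (a point): Centre of the case, 56 mm from its origin along its z.
- cone: Bystander: standing blue thread cone, 67 mm across, 125 mm high, origin at the centre of its underside.
- tin: Bystander: button jar with a metal cap, 60 mm across, 50 mm high, origin at the centre of its underside.
- shears: Bystander: tailor's shears lying flat, 205 mm long along its x (blades to +x, handles to -x), 12 mm high, origin at the pivot.

How it is judged:
At the end, for the whole second after the job is handed in: The case lies at rest on a broad face on the floor of the formerly empty compartment (centre within 19 mm above the floor), the cover is within 5 mm of fully home over it, and cone, jar and shears are within 20 mm of where they stood (value of joint cover below 0.005 m and x of case_mid in the frame of well between -0.045 and 0.045 m and y of case_mid in the frame of well between -0.06 and 0.06 m and z of case_mid in the frame of well between 0.005 and 0.019 m and angle between case's own x axis and vertical below 0.1 rad and linear speed of case below 0.02 m/s and distance of each of cone, tin, shears from where it was at the start of the episode below 0.02 m); the robot touches nothing.
It fails at once if a bystander (cone, jar or shears) is pushed more than 20 mm (distance of any of cone, tin, shears from where it was at the start of the episode above 0.02 m).
It fails at once if the case is dropped or thrown (faster than 1.2 m/s) (linear speed of case above 1.2 m/s).
It also fails if it takes over 72 s, if anything falls off the work surface, if the arm or the gripper's body presses on something with over 40 N, if the wrist force passes 120 N, or if a joint passes its speed limit or range.

## Robot

A 7-joint arm with a two-finger parallel gripper is mounted at the origin on the work surface. World frame = base frame: x ahead of the robot, y to its left, z up, the work surface at z = 0. Lengths are in m, angles in rad, forces in N, time in s.
With the tool pointing down it reaches from about 0.4 to 0.85 m from the base axis. Payload 4.4 kg.
Tool frame: the origin (TCP) lies at the very end of the fingers, on their centre line; the grasp point (between the pads) lies 19 mm behind it (ctrl.tcp_to_grasp is the distance from the TCP to the grasp point, in m); z points along the fingers, y is the direction in which the jaws open and shut (so a half turn about z gives the same grasp; the last joint's range is limited). The gripper opens to 94 mm and grips with 3 to 60 N. Pads are 16 mm wide; open, the fingers measure 119 mm over their backs; the gripper's body (75 mm by 177 mm) begins 78 mm behind the grasp point.
Start: joints at [1.207, 0.628, 0.038, 1.517, -0.027, 0.996, -0.02], TCP at [0.191, -0.621, 0.205] pointing down, gripper open.
Joint ranges: [-3.06, 3.06], [-0.37, 2.12], [-1.25, 1.32], [0.18, 2.47], [-1.1, 4.24], [0.23, 1.98], [-2.94, 2.94]. Speed limits (rad/s): [2.57, 2.57, 3.14, 3.14, 3.14, 3.14, 3.14].

## Interface

Orientations are given as [roll, pitch, yaw] about the fixed x, y, z axes, in that order (R = Rz(yaw) Ry(pitch) Rx(roll)).
In Python, from plant import ctrl gives the robot as it stands.
- The arm moves only by the tool move_arm, never from a script. Its argument "commands" is a list of rows, each a list of 7 numbers: the opening, from -1 (shut) to 1 (fully open), then the shift along the tool's x, y, z in mm, then the turn, a rotation vector about the tool's x, y, z in degrees. A call has 1 to 20 rows; each row shifts and turns the commanded pose from where the row before left it, along the tool's axes as they then stand; what a row does not reach is not made up. A row lasts 1/12 s, in which the tool goes at most 41.7 mm and 7.16 degrees, less where a joint would pass 70% of its speed; a pose out of reach is approached as far as the arm can. A call is refused whole if a number of a shift passes 41.7 or a number of a turn 7.16, either way. A call with a gripper value outside its range is refused whole. The fingers move at their own pace and stop on an object; the grip force is fixed at half the most. Time passes only in rows, so rows that do not move let the fingers close. It gives the time, the measured TCP pose, the force and the opening at its end, in the units of the state.
- ctrl.read_state(): the state, without advancing time (a new reading comes with each control period).
- ctrl.read_camera(name): name is "side" or "top" or "wrist"; returns the picture (400x640x3 uint8, red, green, blue); there is no depth.
- ctrl.camera_info(name): a dict with "fov_y" (degrees; the focal length in pixels is half the picture's height over the tangent of half this angle, whatever the lens; pixels are square), "cx", "cy" (the principal point, pixels), "k1" (the pictures are not rectified: a ray, as slopes to the right and down, at radius r is drawn at 1 + k1 r^2 times it, then the intrinsics apply), "camera_from_world" (4x4, takes a point from world to camera coordinates). Camera axes: x right, y down, z forward; pixel columns grow to the right and rows downward; lengths in m; the calibration is good to about 2 mm. A picture is of the moment at which its call begins: read the wrist's pose just before it. camera_info takes no time and is no camera call; for the wrist camera it gives the pose at the moment of the call.
- ctrl.sign_off(): hands the job in, once; it reports no verdict.
Trained networks look in the newest picture that a camera, given by its name, has taken for a name from the list of things; names that differ only in an ending like _2 or _b are one class to them, and where a whole thing is asked for, a point or a joint stands for the part that bears it (a point fixed in the world has none). Each returns a list of dicts, best first, with "score" (0 to 1); they miss things now and then, are a little off and sometimes report something else, mostly with a low value. They report only what shows in the picture. A call takes as long as a camera call.
- ctrl.find_in(label, camera): "extent" ([left, top, right, bottom] in pixels, round what is visible of it).
- ctrl.trace(label, camera): "mask" (400x640 bool, what is visible of it) and "extent" ([left, top, right, bottom] in pixels, round what is visible of it).
The state is a dict: "clock": time; "joints": joint angles; "qd": joint speeds; "joint_torque": joint torques, N m; "position": TCP position; "eef_rot": TCP orientation; "force": force on the tool from outside, world axes, zero at the start; "wrist_torque": the same for the moment, N m; "width": opening from 0.0 (shut) to 1.0 (fully open).
Only numpy, scipy, OpenCV 4.12 (cv2) and the standard library are available. Lean on these libraries where they do the work, as an engineer would, in place of code of your own. Each camera call takes 0.05 s, during which the arm holds its last target.

## Working session

There is one attempt and no reset: what is moved stays moved. The work goes in short steps, Python scripts to look and compute and a tool call to move; the robot and the scene stay as the last step left them, time stands still between calls to the robot, and variables do not carry over. Pictures are saved under pics/ and viewed, and the job is handed in when it is done.

Besides the shell and the picture viewer there is one more tool, called after "Request:" by a JSON object that holds its "fn" and its "kwargs", one argument or row to a line. move_arm: Moves the arm, as the interface text tells. Its arguments: {"type":"object","properties":{"commands":{"type":"array","items":{"type":"array","items":{"type":"number"}}}},"required":["commands"]}

```bash
ls; mkdir -p pics; cat > h.py <<'E'
import numpy as np, cv2
from plant import ctrl
def snap(cam,fn):
    im=ctrl.read_camera(cam); cv2.imwrite('pics/'+fn,cv2.cvtColor(im,cv2.COLOR_RGB2BGR)); return im
def K(ci):
    f=200/np.tan(np.radians(ci['fov_y'])/2); return f
def ray(ci,u,v):
    f=K(ci); d=np.array([(u-ci['cx'])/f,(v-ci['cy'])/f]); s=d.copy()
    for _ in range(30): s=d/(1+ci['k1']*(s@s))
    T=np.array(ci['camera_from_world']); R=T[:3,:3]
    return -R.T@T[:3,3], R.T@np.array([s[0],s[1],1.])
def at_z(ci,u,v,z):
    o,d=ray(ci,u,v); return o+d*(z-o[2])/d[2]
def proj(ci,p):
    T=np.array(ci['camera_from_world']); c=T[:3,:3]@np.array(p)+T[:3,3]; s=c[:2]/c[2]
    s=s*(1+ci['k1']*(s@s)); f=K(ci); return np.array([s[0]*f+ci['cx'],s[1]*f+ci['cy']])
E
python3 - <<'E'
from h import *
np.set_printoptions(precision=4,suppress=True)
print(ctrl.read_state())
for c in ['top','side']:
    snap(c,c+'0.png'); print(c,ctrl.camera_info(c))
    for l in ['box','cover','case','cone','tin','shears']:
        print(l,[(round(r['score'],2),np.round(r['extent'])) for r in ctrl.find_in(l,c)][:3])
E
```

```text
pics
{'clock': 0.0, 'joints': array([ 1.2072,  0.6293,  0.0384,  1.5183, -0.0269,  0.9963, -0.02  ]), 'qd': array([ 0.001 ,  0.0015,  0.0001,  0.0008,  0.0019, -0.0006, -0.0013]), 'joint_torque': array([ -0.0006, -54.9713,   1.1439, -18.6625,  -0.0521,   0.0237,
         0.0002]), 'position': array([ 0.1905, -0.6208,  0.2046]), 'eef_rot': array([-3.1397,  0.0001,  0.2978]), 'force': array([ 0.9656,  0.2663, -0.236 ]), 'wrist_torque': array([ 0.045 , -0.0365, -0.0182]), 'width': 1.000401418669823}
top {'fov_y': 52.371033509962984, 'cx': 322.4124311265331, 'cy': 196.24311534239635, 'k1': -0.09497795530735258, 'camera_from_world': array([[-0.0071, -0.9996, -0.0287,  0.0456],
       [-0.9865,  0.0117, -0.1634,  0.5949],
       [ 0.1637,  0.0272, -0.9861,  1.1985],
       [ 0.    ,  0.    ,  0.    ,  1.    ]])}
box [(0.91, array([331., 169., 437., 212.]))]
cover [(0.74, array([360., 167., 415., 210.]))]
case [(0.59, array([239., 206., 259., 225.]))]
cone [(0.67, array([257., 141., 280., 166.])), (0.45, array([239., 205., 262., 224.]))]
tin [(0.69, array([168., 214., 191., 235.])), (0.52, array([471., 181., 491., 251.]))]
shears [(0.65, array([472., 184., 491., 250.]))]
side {'fov_y': 50.33711927148361, 'cx': 315.0859203827447, 'cy': 195.7256421861657, 'k1': -0.024758043241641443, 'camera_from_world': array([[-0.8262, -0.563 , -0.0216,  0.5104],
       [-0.3368,  0.5242, -0.7822,  0.2733],
       [ 0.4517, -0.6389, -0.6226,  1.2385],
       [ 0.    ,  0.    ,  0.    ,  1.    ]])}
box [(0.96, array([298., 157., 376., 221.]))]
cover [(0.81, array([319., 164., 367., 196.]))]
case [(0.88, array([278., 239., 297., 273.]))]
cone [(0.58, array([242., 203., 263., 246.]))]
tin [(0.78, array([234., 310., 260., 339.])), (0.69, array([297., 158., 376., 220.]))]
shears [(0.61, array([373., 148., 414., 171.]))]
```

```bash
python3 - <<'E'
import cv2
a=cv2.imread('pics/top0.png')[130:270,150:510];cv2.imwrite('pics/top0c.png',cv2.resize(a,None,fx=2.2,fy=2.2,interpolation=2))
a=cv2.imread('pics/side0.png')[140:350,220:430];cv2.imwrite('pics/side0c.png',cv2.resize(a,None,fx=2.8,fy=2.8,interpolation=2))
E
```

```text
(no output)
```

View pics/top0.png

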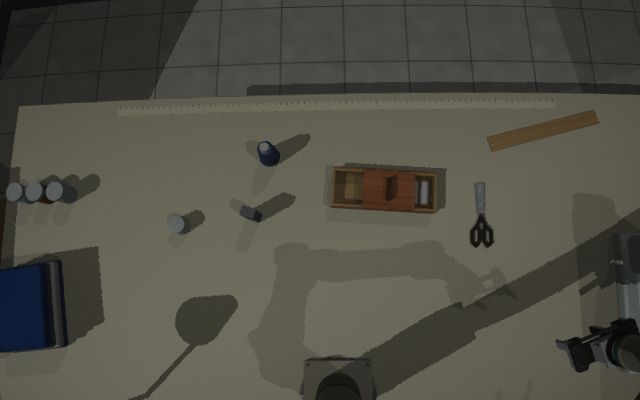

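View pics/top0c.png

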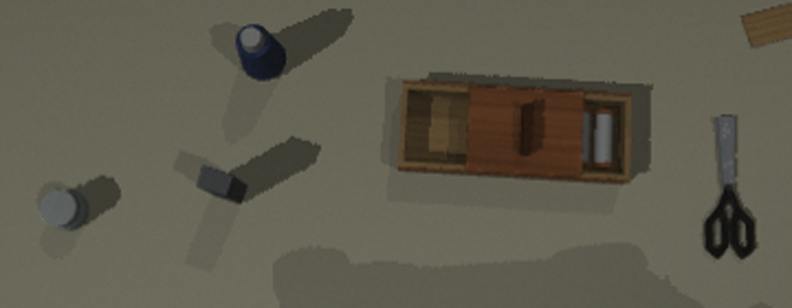

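View pics/side0c.png

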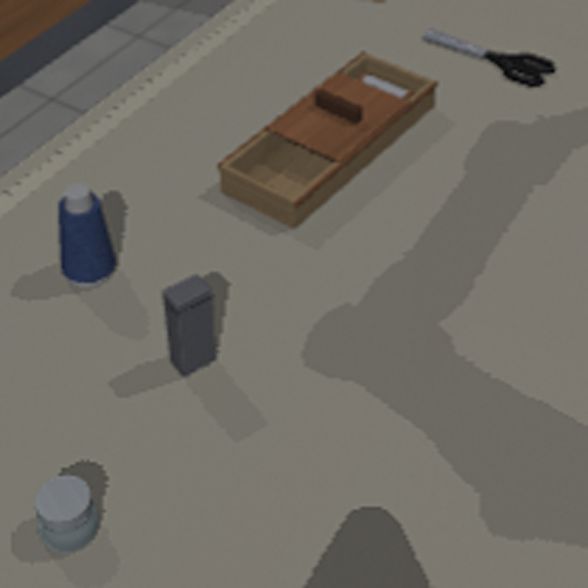

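Top view: the box is at about (385,190) with its cover half open and the grip bar near (391,188). The empty compartment is on the left (+y), the case stands at about (250,214), the cone at (268,152), the jar at (177,225) and the shears at (482,215). Next I'll measure coarse positions.

```bash
python3 - <<'E'
from h import *
np.set_printoptions(precision=4,suppress=True)
ct,cs=ctrl.camera_info('top'),ctrl.camera_info('side')
c=lambda x,y:(150+(x+.5)/2.2-.5,130+(y+.5)/2.2-.5)
cc=lambda x,y:(220+(x+.5)/2.8-.5,140+(y+.5)/2.8-.5)
def show(n,ci,pts,z):
    P=np.array([at_z(ci,*p,z) for p in pts]);print(n,P[:,:2].tolist() if 0 else P[:,:2].round(3).tolist(),'mean',P.mean(0))
    for i in range(len(P)): 
        d=P[(i+1)%len(P)]-P[i]; print('   len %.3f ang %.1f'%(np.hypot(*d[:2]),np.degrees(np.arctan2(d[1],d[0]))),end='')
    print()
show('box top',ct,[c(403,82),c(399,169),c(628,182),c(631,97)],.044)
show('box side',cs,[cc(221,166),cc(294,208),cc(437,84),cc(364,53)],.044)
show('bar top',ct,[c(524,101),c(521,154),c(531,154),c(543,101)],.0726)
show('bar side',cs,[cc(316,89),cc(361,110)],.0726)
show('case side top',cs,[cc(164,292),cc(174,305),cc(214,290),cc(201,277)],.112)
show('case top',ct,[c(204,165),c(197,184),c(229,198),c(237,179)],.112)
show('case side bot',cs,[cc(190,374),cc(216,359)],0)
for l,z in [('case',.056),('cone',.06),('tin',.025),('shears',.006)]:
  for n,ci in [('top',ct),('side',cs)]:
    ctrl.read_camera(n)
    for r in ctrl.trace(l,n)[:1]:
        m=r['mask']; v,u=np.nonzero(m); print(l,n,r['score'],at_z(ci,u.mean(),v.mean(),z))
E
```

```text
box top [[0.688, 0.007], [0.564, 0.014], [0.542, -0.305], [0.663, -0.316]] mean [ 0.6142 -0.15    0.044 ]
   len 0.125 ang 176.8   len 0.319 ang -94.0   len 0.121 ang -5.0   len 0.323 ang 85.5
box side [[0.684, 0.006], [0.561, 0.023], [0.538, -0.302], [0.663, -0.315]] mean [ 0.6116 -0.1471  0.044 ]
   len 0.124 ang 171.8   len 0.326 ang -94.0   len 0.125 ang -5.7   len 0.321 ang 86.2
bar top [[0.652, -0.16], [0.579, -0.153], [0.578, -0.167], [0.652, -0.186]] mean [ 0.6154 -0.1664  0.0726]
   len 0.074 ang 174.9   len 0.014 ang -90.7   len 0.076 ang -14.6   len 0.026 ang 89.3
bar side [[0.651, -0.168], [0.576, -0.16]] mean [ 0.6139 -0.1639  0.0726]
   len 0.075 ang 173.6   len 0.075 ang -6.4
case side top [[0.559, 0.274], [0.538, 0.283], [0.516, 0.243], [0.54, 0.235]] mean [0.5382 0.259  0.112 ]
   len 0.022 ang 155.6   len 0.046 ang -118.4   len 0.024 ang -19.4   len 0.044 ang 64.0
case top [[0.563, 0.273], [0.537, 0.282], [0.518, 0.238], [0.543, 0.228]] mean [0.5402 0.2552 0.112 ]
   len 0.027 ang 160.9   len 0.047 ang -113.7   len 0.027 ang -22.1   len 0.049 ang 66.8
case side bot [[0.533, 0.275], [0.522, 0.241]] mean [0.5275 0.2579 0.    ]
   len 0.035 ang -108.3   len 0.035 ang 71.7
case top 0.74 [0.541  0.2592 0.056 ]
case side 0.95 [0.5409 0.2564 0.056 ]
cone top 0.97 [0.7302 0.209  0.06  ]
cone side 0.7 [0.7268 0.2171 0.06  ]
tin top 0.59 [0.5136 0.4955 0.025 ]
tin side 0.88 [0.5119 0.4982 0.025 ]
shears top 0.85 [ 0.5149 -0.4584  0.006 ]
shears side 0.66 [ 0.5188 -0.4594  0.006 ]
```

Request:
{"fn": "move_arm", "kwargs": {
  "commands": [
    [1,16,-9,0,0,0,0],
    [1,33,-19,0,0,0,0],
    [1,33,-19,0,0,0,0],
    [1,33,-19,0,0,0,0],
    [1,33,-19,0,0,0,0],
    [1,33,-19,0,0,0,0],
    [1,33,-19,0,0,0,0],
    [1,33,-19,0,0,0,0],
    [1,33,-19,0,0,0,0],
    [1,33,-19,0,0,0,0],
    [1,33,-19,0,0,0,0],
    [1,33,-19,0,0,0,0],
    [1,33,-19,0,0,0,0],
    [1,33,-19,0,0,0,0],
    [1,0,0,0,0,0,5.4],
    [1,0,0,0,0,0,5.4],
    [1,0,0,0,0,0,5.4],
    [1,0,0,0,0,0,5.4]
  ]
}}

```text
clock: 3.0
position: [0.5413, -0.2458, 0.2055]
eef_rot: [3.142, -0.0, -0.083]
force: [0.0, -0.2, -0.1]
width: 0.999
```

```bash
cat >> h.py <<'E'
from scipy.spatial.transform import Rotation as Rot
def Rt(st=None):
    st=st or ctrl.read_state(); return Rot.from_euler('xyz',st['eef_rot']).as_matrix()
E
python3 - <<'E'
from h import *
np.set_printoptions(precision=4,suppress=True)
s=ctrl.read_state(); print(s['clock'],s['joints'],s['position'],s['eef_rot'],s['force'])
print(ctrl.camera_info('wrist'))
snap('wrist','w1.png')
E
```

```text
3.0 [ 0.2956  0.55    0.1308  1.6813 -0.086   0.9159 -1.1942] [ 0.5413 -0.2458  0.2055] [ 3.1415 -0.0001 -0.0831] [ 0.01   -0.2178 -0.0733]
{'fov_y': 61.400733242910775, 'cx': 320.00720632667304, 'cy': 204.10849644004986, 'k1': -0.02029565495844586, 'camera_from_world': array([[-0.0845, -0.9964, -0.0013, -0.1989],
       [-0.9677,  0.0817,  0.2386,  0.5186],
       [-0.2376,  0.0214, -0.9711,  0.5242],
       [ 0.    ,  0.    ,  0.    ,  1.    ]])}
```

View pics/w1.png

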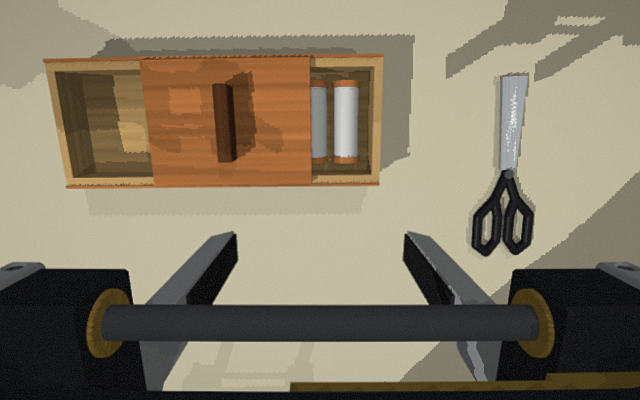

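The wrist view shows the box clearly: rim corners (44,59), (66,187), (379,185), (383,58), bar about (222,122), shears at right.

```bash
python3 - <<'E'
from h import *
np.set_printoptions(precision=4,suppress=True)
ci=ctrl.camera_info('wrist')
im=cv2.imread('pics/w1.png')[40:200,30:400];cv2.imwrite('pics/w1c.png',cv2.resize(im,None,fx=2.1,fy=2.1,interpolation=2))
P=np.array([at_z(ci,*p,.044) for p in [(44,59),(66,187),(379,185),(383,58)]])
print(P,P.mean(0))
for i in range(4):
    d=P[(i+1)%4]-P[i]; print('len %.3f ang %.1f'%(np.hypot(*d[:2]),np.degrees(np.arctan2(d[1],d[0]))))
th=np.radians(-4.5);R2=np.array([[np.cos(th),-np.sin(th)],[np.sin(th),np.cos(th)]])
B=P.mean(0)[:2]
for n,p,z in [('barTL',(213,84),.0726),('barTR',(232,84),.0726),('barBL',(218,162),.0726),('barBR',(236,160),.0726),('covL',(140,58),.0506),('covLb',(154,187),.0506),('covR',(309,57),.0506),('covRb',(312,186),.0506)]:
    w=at_z(ci,*p,z); print(n,w[:2],'box',R2.T@(w[:2]-B))
E
```

```text
[[ 0.6923  0.0066  0.044 ]
 [ 0.5679  0.0178  0.044 ]
 [ 0.5409 -0.3066  0.044 ]
 [ 0.6626 -0.3164  0.044 ]] [ 0.6159 -0.1496  0.044 ]
len 0.125 ang 174.8
len 0.326 ang -94.7
len 0.122 ang -4.6
len 0.324 ang 84.7
barTL [ 0.6502 -0.1607] box [ 0.035  -0.0083]
barTR [ 0.6486 -0.1774] box [ 0.0348 -0.0251]
barBL [ 0.5816 -0.1542] box [-0.0338 -0.0073]
barBR [ 0.5819 -0.1712] box [-0.0322 -0.0242]
covL [ 0.6824 -0.0898] box [0.0615 0.0649]
covLb [ 0.5605 -0.0782] box [-0.0609  0.0668]
covR [ 0.6685 -0.2468] box [ 0.06   -0.0928]
covRb [ 0.5472 -0.2382] box [-0.0616 -0.0936]
```

View pics/w1c.png

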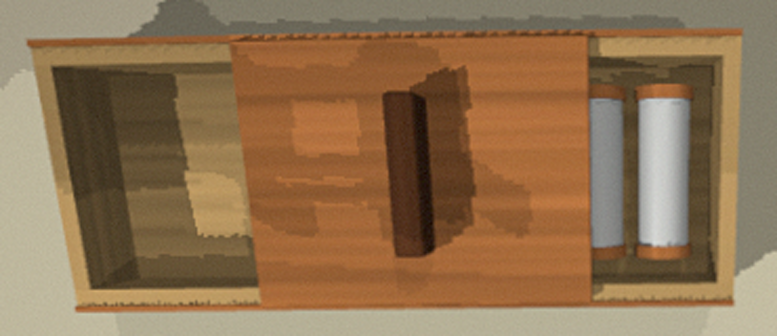

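Request:
{"fn": "move_arm", "kwargs": {
  "commands": [
    [1,16,-21,0,0,0,0],
    [1,17,-22,0,0,0,0],
    [1,17,-22,0,0,0,0],
    [1,16.5,-22.5,0,0,0,0],
    [1,0,0,30,0,0,0],
    [1,0,0,30,0,0,0],
    [1,0,0,30,0,0,0],
    [1,0,0,30,0,0,0],
    [1,0,0,20,0,0,0],
    [1,0,0,10,0,0,0],
    [0,0,0,0,0,0,0],
    [-0.5,0,0,0,0,0,0],
    [-0.8,0,0,0,0,0,0],
    [-1,0,0,0,0,0,0],
    [-1,0,0,0,0,0,0],
    [-1,0,0,0,0,0,0],
    [-1,0,0,0,0,0,0]
  ]
}}

```text
clock: 4.47
position: [0.6146, -0.1642, 0.0562]
eef_rot: [3.141, -0.001, -0.079]
force: [-0.7, 0.4, -0.3]
width: 0.541
```

Request:
{"fn": "move_arm", "kwargs": {
  "commands": [
    [-1,0,0,0,0,0,0],
    [-1,0,0,0,0,0,0],
    [-1,0,0,0,0,0,0],
    [-1,0,0,0,0,0,0],
    [-1,0,0,0,0,0,0],
    [-1,0,0,0,0,0,0]
  ]
}}

```text
clock: 4.97
position: [0.6143, -0.1638, 0.0554]
eef_rot: [-3.141, 0.0, -0.079]
force: [0.2, 0.7, 0.2]
width: 0.146
```

Request:
{"fn": "move_arm", "kwargs": {
  "commands": [
    [-1,0,6,0,0,0,0],
    [-1,0,10,0,0,0,0],
    [-1,0,10,0,0,0,0],
    [-1,0,10,0,0,0,0],
    [-1,0,10,0,0,0,0],
    [-1,0,10,0,0,0,0],
    [-1,0,6,0,0,0,0],
    [-1,0,2,0,0,0,0],
    [-1,0,0,0,0,0,0],
    [-1,0,0,0,0,0,0]
  ]
}}

```text
clock: 5.8
position: [0.6095, -0.2273, 0.0554]
eef_rot: [-3.14, -0.0, -0.079]
force: [1.9, 3.2, -1.6]
width: 0.148
```

Request:
{"fn": "move_arm", "kwargs": {
  "commands": [
    [0,0,0,0,0,0,0],
    [0,0,0,0,0,0,0],
    [0,0,0,0,0,0,0],
    [0,0,0,0,0,0,0],
    [0.5,0,0,-10,0,0,0],
    [1,0,0,-25,0,0,0],
    [1,0,0,-40,0,0,0],
    [1,0,0,-40,0,0,0],
    [1,0,0,-40,0,0,0],
    [1,0,0,-40,0,0,0]
  ]
}}

```text
clock: 6.63
position: [0.6087, -0.2283, 0.2534]
eef_rot: [3.141, -0.001, -0.08]
force: [0.6, 0.6, -0.4]
width: 0.821
```

Request:
{"fn": "move_arm", "kwargs": {
  "commands": [
    [1,-14,-33,0,0,0,0],
    [1,-14,-33,0,0,0,0],
    [1,-14,-33,0,0,0,0],
    [1,-14,-33,0,0,0,0],
    [1,-14,-33,0,0,0,0],
    [1,-14,-33,0,0,0,0],
    [1,-14,-33,0,0,0,0],
    [1,-14,-33,0,0,0,0],
    [1,-14,-33,0,0,0,0],
    [1,-14,-33,0,0,0,0],
    [1,-14,-33,0,0,0,0],
    [1,-14,-33,0,0,0,0],
    [1,-14,-33,0,0,0,0],
    [1,-14,-33,0,0,0,0],
    [1,0,0,0,0,0,5.5],
    [1,0,0,0,0,0,5.5],
    [1,0,0,0,0,0,5.5]
  ]
}}

```text
clock: 8.05
position: [0.4502, 0.2486, 0.2513]
eef_rot: [-3.141, -0.001, -0.37]
force: [0.3, 0.3, 0.3]
width: 1.001
```

```bash
python3 - <<'E'
from h import *
np.set_printoptions(precision=4,suppress=True)
s=ctrl.read_state(); print(s['clock'],s['joints'],s['position'],s['eef_rot'],s['force'])
snap('wrist','w2.png');snap('top','top2.png')
for l in ['case','cover']: print(l,[(round(r['score'],2),np.round(r['extent'])) for r in ctrl.find_in(l,'wrist')][:3])
E
```

```text
8.05 [-0.6453  0.381   0.1198  1.8353 -0.0553  0.9276 -2.4422] [0.4502 0.2486 0.2513] [-3.141  -0.0007 -0.3704] [0.3094 0.2637 0.3266]
case [(0.84, array([248.,  86., 303., 125.]))]
cover []
```

View pics/w2.png

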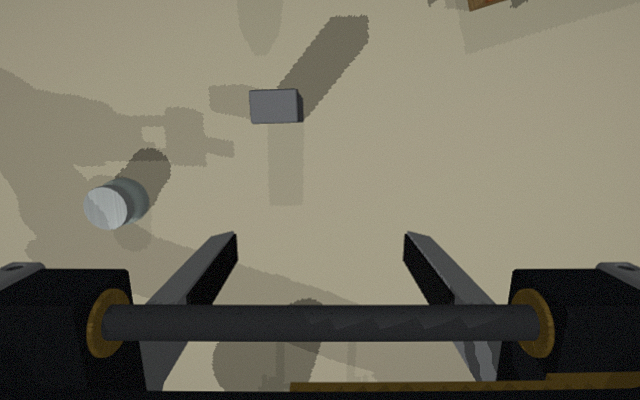

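View pics/top2.png

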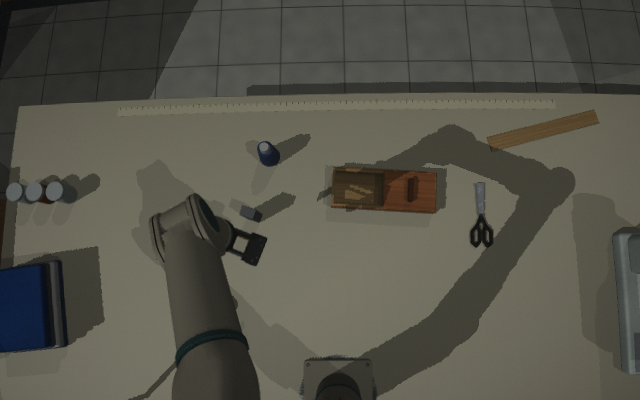

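The wrist view shows the case top face with corners at about (249,90), (251,123), (299,122), (297,88), the jar at (115,203). The top view shows the cover now fully over the spools.

```bash
python3 - <<'E'
from h import *
np.set_printoptions(precision=4,suppress=True)
ci=ctrl.camera_info('wrist')
im=cv2.imread('pics/w2.png')[75:135,235:315];cv2.imwrite('pics/w2c.png',cv2.resize(im,None,fx=8,fy=8,interpolation=2))
P=np.array([at_z(ci,*p,.112) for p in [(249,90),(251,123),(299,122),(297,88)]])
print(P,P.mean(0))
for i in range(4):
    d=P[(i+1)%4]-P[i]; print('len %.3f ang %.1f'%(np.hypot(*d[:2]),np.degrees(np.arctan2(d[1],d[0]))))
E
```

```text
[[0.5634 0.2734 0.112 ]
 [0.5362 0.2834 0.112 ]
 [0.5211 0.2418 0.112 ]
 [0.5495 0.2324 0.112 ]] [0.5426 0.2577 0.112 ]
len 0.029 ang 159.9
len 0.044 ang -109.9
len 0.030 ang -18.3
len 0.043 ang 71.2
```

View pics/w2c.png

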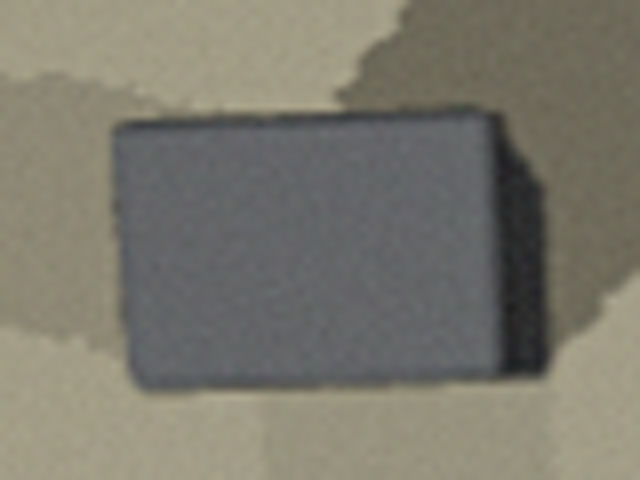

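Request:
{"fn": "move_arm", "kwargs": {
  "commands": [
    [1,0,0,0,0,0,-1.7],
    [1,0,0,0,0,3,0],
    [1,0,0,0,0,6,0],
    [1,0,0,0,0,6,0],
    [1,0,0,0,0,6,0],
    [1,0,0,0,0,6,0],
    [1,0,0,0,0,6,0],
    [1,0,0,0,0,6,0],
    [1,0,0,0,0,6,0],
    [1,0,0,0,0,0,0]
  ]
}}

```text
clock: 9.08
position: [0.4445, 0.2501, 0.2351]
eef_rot: [3.108, -0.59, -0.31]
force: [-0.0, -0.0, -1.7]
width: 0.997
```

```bash
cat >> h.py <<'E'
def rel(p,st=None):
    "mm shift in tool axes from current TCP to world p"
    st=st or ctrl.read_state(); return Rt(st).T@(np.array(p)-st['position'])*1000
E
python3 - <<'E'
from h import *
np.set_printoptions(precision=4,suppress=True)
s=ctrl.read_state(); print(s['clock'],s['joints'],s['position'],s['eef_rot'])
R=Rt(s);print(R); a=R[:,2]
G=np.array([.5426,.2577,.075]); T=G+.015*a
print('T',T,'rel',rel(T))
E
```

```text
9.0833 [-1.6684  0.5288  1.      2.2023  0.2616  0.3932 -2.9155] [0.4445 0.2501 0.2351] [ 3.1076 -0.5902 -0.3104]
[[ 0.7911 -0.3233  0.5192]
 [-0.2538 -0.9459 -0.2023]
 [ 0.5565  0.0283 -0.8304]]
T [0.5504 0.2547 0.0625] rel [-13.454  -43.4635 197.361 ]
```

```bash
cat > fit.py <<'E'
import numpy as np, itertools
from scipy.spatial.transform import Rotation as Rot
from scipy.optimize import least_squares
D=[([1.2072,.6293,.0384,1.5183,-.0269,.9963,-.02],[.1905,-.6208,.2046],[-3.1397,.0001,.2978]),
([.2956,.55,.1308,1.6813,-.086,.9159,-1.1942],[.5413,-.2458,.2055],[3.1415,-.0001,-.0831]),
([-.6453,.381,.1198,1.8353,-.0553,.9276,-2.4422],[.4502,.2486,.2513],[-3.141,-.0007,-.3704]),
([-1.6684,.5288,1.0,2.2023,.2616,.3932,-2.9155],[.4445,.2501,.2351],[3.1076,-.5902,-.3104])]
def rz(t): return Rot.from_rotvec([0,0,t])
def ry(t): return Rot.from_rotvec([0,t,0])
def fk(q,p,s):
    R=rz(p[0])*rz(s[0]*q[0]); t=np.array([0,0,p[2]])
    R=R*ry(q[1]); 
    R=R*rz(s[1]*q[2]); t=t+R.apply([p[6],0,p[3]])
    R=R*ry(q[3])
    R=R*rz(s[2]*q[4]); t=t+R.apply([p[7],0,p[4]])
    R=R*ry(q[5])
    R=R*rz(s[3]*q[6]); R0=R
    t=t+R.apply([0,0,p[5]])
    R=R*rz(p[1]); return t,R
def res(p,s,D=None):
    o=[]
    for q,x,e in (D or globals()['D']):
        t,R=fk(q,p,s); o+=list((t-x)*5); o+=list((R.inv()*Rot.from_euler('xyz',e)).as_rotvec())
    return np.array(o)
if __name__=='__main__':
    out=[]
    for s in itertools.product([1,-1],repeat=4):
        for b in (0,1.57,3.14,-1.57):
            r=least_squares(res,[b,0,.3,.35,.35,.25,0,0],args=(s,)); out.append((r.cost,s,r.x))
    out.sort(key=lambda o:o[0])
    for o in out[:4]: print('%.2e'%o[0],o[1],o[2].round(4))
    np.set_printoptions(precision=3,suppress=True); print(res(out[0][2],out[0][1]).reshape(-1,6))
E
python3 fit.py
```

```text
7.57e-04 (-1, -1, -1, -1) [-0.047   1.5258  0.3409  0.5634  0.3612  0.3993  0.0107 -0.0115]
7.57e-04 (-1, -1, -1, -1) [-0.047   1.5258  0.3409  0.5634  0.3612  0.3993  0.0107 -0.0115]
7.57e-04 (-1, -1, -1, -1) [-0.047   1.5258  0.3409  0.5634  0.3612  0.3993  0.0107 -0.0115]
1.83e-01 (-1, -1, 1, -1) [0.0301 1.5291 0.6153 0.4335 0.4479 0.4074 0.065  0.0812]
[[-0.012  0.001 -0.005  0.    -0.    -0.002]
 [ 0.004  0.    -0.    -0.     0.    -0.002]
 [-0.009  0.019  0.011  0.    -0.    -0.002]
 [ 0.001 -0.002 -0.006  0.026  0.002  0.006]]
```

```bash
cat > gen3.py <<'E'
import numpy as np
from scipy.spatial.transform import Rotation as Rot
from scipy.optimize import least_squares
from fit import D
al=[np.pi/2]*6+[np.pi]; d=[-.2848,-.0118,-.4208,-.0128,-.3143,0,0]
off=[0]+[np.pi]*6
def dh(th,al,d):
    c,s,ca,sa=np.cos(th),np.sin(th),np.cos(al),np.sin(al)
    return np.array([[c,-s*ca,s*sa,0],[s,c*ca,-c*sa,0],[0,sa,ca,d],[0,0,0,1]])
def fk(q,L,yaw):
    T=np.diag([1.,-1,-1,1])
    for i in range(7): T=T@dh(q[i]+off[i],al[i],d[i])
    t=T[:3,3]+T[:3,2]*L; return t,T[:3,:3]@Rot.from_rotvec([0,0,yaw]).as_matrix()
def res(p):
    o=[]
    for q,x,e in D:
        t,R=fk(np.array(q)+np.r_[p[3:],0] if 0 else q,p[0],p[1]); o+=list((t-x)*5)+list((Rot.from_matrix(R).inv()*Rot.from_euler('xyz',e)).as_rotvec())
    return np.array(o)
if __name__=='__main__':
    np.set_printoptions(precision=3,suppress=True)
    for y in (0,1.57,3.14,-1.57):
        r=least_squares(res,[.3,y]); print(r.cost,r.x); 
    print(r.fun.reshape(-1,6))
E
python3 gen3.py
```

```text
0.7534386344772936 [0.253 1.571]
0.753438634477294 [0.253 1.571]
0.7534386344772939 [0.253 1.571]
0.7534386344772941 [0.253 1.571]
[[-0.217  0.655 -0.018  0.    -0.     0.   ]
 [-0.58   0.24  -0.028 -0.     0.    -0.   ]
 [-0.453 -0.27  -0.083  0.    -0.    -0.   ]
 [-0.521 -0.26  -0.105  0.     0.    -0.   ]]
```

```bash
cat >> gen3.py <<'E'
    import gen3 as g
    def res2(p):
        g.d[:]=list(p[:5])+[0,0]; o=[]
        for q,x,e in D: o+=list((g.fk(q,p[5],np.pi/2)[0]-x)*5)
        return np.array(o)
    r=least_squares(res2,[-.2848,-.0118,-.4208,-.0128,-.3143,.3]); print(r.cost,r.x,r.fun.reshape(-1,3))
E
python3 gen3.py
```

```text
0.7534386344772936 [0.253 1.571]
0.753438634477294 [0.253 1.571]
0.7534386344772939 [0.253 1.571]
0.7534386344772941 [0.253 1.571]
[[-0.217  0.655 -0.018  0.    -0.     0.   ]
 [-0.58   0.24  -0.028 -0.     0.    -0.   ]
 [-0.453 -0.27  -0.083  0.    -0.    -0.   ]
 [-0.521 -0.26  -0.105  0.     0.    -0.   ]]
4.273585501106662e-08 [-0.336 -0.012 -0.559 -0.016 -0.382  0.376] [[ 0. -0. -0.]
 [-0. -0. -0.]
 [-0. -0.  0.]
 [ 0. -0. -0.]]
```

```bash
cat > ik.py <<'E'
import numpy as np, gen3 as g
from scipy.spatial.transform import Rotation as Rot
from scipy.optimize import least_squares
g.d[:]=[-.336,-.012,-.559,-.016,-.382,0,0]; L=.376
from fit import D
r=least_squares(lambda p:(g.d.__setitem__(slice(None),list(p[:5])+[0,0]),np.concatenate([g.fk(q,p[5],np.pi/2)[0]-x for q,x,e in D]))[1],[-.336,-.012,-.559,-.016,-.382,.376])
g.d[:]=list(r.x[:5])+[0,0]; L=r.x[5]
lo=np.array([-3.06,-.37,-1.25,.18,-1.1,.23,-2.94]);hi=np.array([3.06,2.12,1.32,2.47,4.24,1.98,2.94])
fk=lambda q:g.fk(q,L,np.pi/2)
def ik(p,R,q0=None,n=12,m=.03,seed=0):
    rng=np.random.default_rng(seed);best=None
    for i in range(n):
        x0=np.clip(q0,lo+m+.001,hi-m-.001) if (q0 is not None and i==0) else rng.uniform(lo+m+.01,hi-m-.01)
        def f(q):
            t,Q=fk(q); return np.r_[(t-p)*5,Rot.from_matrix(Q.T@R).as_rotvec()]
        s=least_squares(f,x0,bounds=(lo+m,hi-m),max_nfev=200)
        if best is None or s.cost<best[0]: best=(s.cost,s.x)
        if best[0]<1e-9: break
    return best
def frame(h,tilt,flip=0):
    "tool pointing down, tool x at heading h(deg), then tilted by tilt deg about tool y (z toward x); flip: half turn about tool z after"
    R=Rot.from_euler('z',h,degrees=True)*Rot.from_euler('x',180,degrees=True)*Rot.from_rotvec([0,np.radians(tilt),0])
    if flip: R=R*Rot.from_rotvec([0,0,np.pi])
    return R.as_matrix()
E
cat > feas.py <<'E'
from ik import *
np.set_printoptions(precision=2,suppress=True)
axis=np.array([.5426,.2577,0]); by=np.array([np.sin(np.radians(4.9)),np.cos(np.radians(4.9)),0]); well=np.array([.616,-.1495,.006])+.079*by
for h,sg in [(-19.5,1),(160.5,1)]:
  for al in (30,45,60):
    for fl in (0,1):
      R=frame(h,al,fl); p=axis+[0,0,.075]+.015*R[:,2]
      c=ik(p,R); print('grasp',h,al,fl,'%.1e'%c[0],c[1])
for h in (85.1,-94.9):
  for be in (60,45,30,15):
    for fl in (0,1):
      R=frame(h,-be,fl); dd=np.r_[np.cos(np.radians(h)),np.sin(np.radians(h)),0]
      p=well+[0,0,.015]+.019*dd+.015*R[:,2]
      c=ik(p,R); print('place',h,be,fl,'%.1e'%c[0],c[1])
E
python3 feas.py
```

```text
grasp -19.5 30 0 1.8e-23 [-0.96  0.76  0.3   2.11  1.38  0.26  2.26]
grasp -19.5 30 1 1.0e-20 [-0.97  0.76  0.3   2.11  1.38  0.26 -0.88]
grasp -19.5 45 0 2.4e-16 [-1.28  0.94  0.57  2.21  2.03  0.34  1.38]
grasp -19.5 45 1 2.1e-18 [-0.28  1.1  -1.01  2.18  1.8   1.58 -1.18]
grasp -19.5 60 0 3.8e-19 [-1.57  1.27  0.86  2.24  2.3   0.32  0.81]
grasp -19.5 60 1 2.0e-17 [-0.54  1.15 -0.74  2.21  1.85  1.7  -1.46]
grasp 160.5 30 0 9.3e-15 [-0.21  0.98 -0.2   1.35 -0.17  1.23  0.97]
grasp 160.5 30 1 6.5e-14 [-0.43  0.99  0.25  1.36 -0.51  1.31 -1.9 ]
grasp 160.5 45 0 1.2e-16 [ 0.01  1.21 -0.65  1.11  0.07  1.53  0.76]
grasp 160.5 45 1 7.5e-10 [ 0.09  1.27 -0.89  1.11  0.26  1.56 -2.53]
grasp 160.5 60 0 6.1e-15 [-0.03  1.36 -0.55  0.87 -0.1   1.82  0.83]
grasp 160.5 60 1 1.6e-13 [-0.26  1.32  0.14  0.89 -0.6   1.91 -1.97]
place 85.1 60 0 3.1e-12 [-0.07  1.31 -0.68  1.44  1.33  1.8  -1.34]
place 85.1 60 1 8.1e-17 [-0.33  1.2  -0.17  1.45  1.01  1.43  1.94]
place 85.1 45 0 3.5e-13 [ 0.21  1.39 -1.17  1.55  1.54  1.95 -1.34]
place 85.1 45 1 5.4e-19 [ 0.    1.15 -0.64  1.55  1.22  1.5   1.87]
place 85.1 30 0 2.7e-10 [ 0.34  1.28 -1.18  1.63  1.44  1.68 -1.28]
place 85.1 30 1 1.3e-18 [-0.79  1.3   1.13  1.67 -0.77  0.85 -2.78]
place 85.1 15 0 8.8e-10 [ 0.5   1.23 -1.21  1.68  1.35  1.43 -1.17]
place 85.1 15 1 1.3e-18 [-0.5   1.    0.69  1.72 -0.52  0.66 -2.86]
place -94.9 60 0 8.9e-18 [ 0.76  1.24 -0.39  1.39 -0.6   1.15 -2.28]
place -94.9 60 1 3.3e-16 [ 0.84  1.28 -0.57  1.39 -0.42  1.09  0.73]
place -94.9 45 0 2.4e-16 [ 0.84  1.18 -0.67  1.51 -0.15  0.87 -2.68]
place -94.9 45 1 6.7e-18 [ 1.    1.35 -1.09  1.5   0.39  0.93  0.03]
place -94.9 30 0 6.7e-21 [ 0.96  1.31 -1.22  1.6   0.79  0.96  2.75]
place -94.9 30 1 2.7e-18 [ 0.95  1.3  -1.19  1.6   0.76  0.94 -0.36]
place -94.9 15 0 8.9e-17 [ 0.39  0.89 -0.24  1.68 -0.13  0.62 -2.89]
place -94.9 15 1 1.3e-16 [ 0.84  1.22 -1.19  1.67  1.    1.   -0.67]
```

```bash
cat > sim.py <<'E'
from ik import *
from plant import ctrl
np.set_printoptions(precision=2,suppress=True)
def step(q,p,R,w=.02,mid=None):
    m=.01
    qq=np.clip(q,lo+m+1e-4,hi-m-1e-4)
    f=lambda x:np.r_[(fk(x)[0]-p)*5,Rot.from_matrix(fk(x)[1].T@R).as_rotvec(),w*.05*(x-q)]
    s=least_squares(f,qq,bounds=(lo+m,hi-m)); r=f(s.x); return s.x,np.linalg.norm(r[:3])/5*1000,np.degrees(np.linalg.norm(r[3:6]))
axis=np.array([.5426,.2577,0]); by=np.array([np.sin(np.radians(4.9)),np.cos(np.radians(4.9)),0]); well=np.array([.616,-.1495,.006])+.079*by
def run(q0,segs,v=0):
    "segs: list of (p, h, tilt, n)"
    q=np.array(q0); st=segs[0]; worst=[]
    for a,b in zip(segs[:-1],segs[1:]):
        em=ea=0;dq=0
        for k in range(1,b[3]+1):
            u=k/b[3]; p=np.array(a[0])*(1-u)+np.array(b[0])*u
            qn,e1,e2=step(q,p,frame(a[1]+(b[1]-a[1])*u,a[2]+(b[2]-a[2])*u)); dq=max(dq,np.abs(qn-q).max()); q=qn; em=max(em,e1);ea=max(ea,e2)
        print('  to',np.array(b[0]).round(3),b[1],b[2],'err %.1fmm %.1fdeg maxdq %.2f'%(em,ea,dq),q)
    return q
if __name__=='__main__':
    s=ctrl.read_state();q0=s['joints']; P0=s['position']
    for turn in (160.5,-199.5):
     for al in (45,60):
      for hp in (85.1,-94.9):
        be=90-al; hg=turn; hpp=hg+((hp-hg+180)%360-180)
        R=frame(hg,al); Tg=axis+[0,0,.075]+.015*R[:,2]
        Rp=frame(hpp,-be); dd=np.r_[np.cos(np.radians(hpp)),np.sin(np.radians(hpp)),0]
        Tp=well+[0,0,.015]+.019*dd+.015*Rp[:,2]
        print('turn',turn,'al',al,'hp',hpp)
        run(q0,[(P0,-18,34,1),(P0,-19.5,0,6),([.5,.2577,.28],hg,0,26),(Tg-.15*R[:,2],hg,al,10),(Tg,hg,al,6),(Tg+[0,0,.15],hg,al,6),(Tp+[0,0,.2],hpp,-be,25),(Tp,hpp,-be,6)])
E
python3 sim.py
```

```text
turn 160.5 al 45 hp 85.1
  to [0.45 0.25 0.23] -19.5 0 err 0.0mm 0.0deg maxdq 0.15 [-0.91  0.43  0.49  1.87 -0.25  0.9  -2.21]
  to [0.5  0.26 0.28] 160.5 0 err 0.0mm 0.0deg maxdq 0.11 [-0.33  0.44 -0.3   1.66  0.14  1.07  0.56]
  to [0.63 0.23 0.17] 160.5 45 err 0.2mm 0.1deg maxdq 0.17 [-0.08  1.23 -0.43  0.61 -0.09  1.97  0.85]
  to [0.53 0.26 0.06] 160.5 45 err 0.0mm 0.0deg maxdq 0.11 [-0.07  1.17 -0.44  1.12 -0.08  1.53  0.88]
  to [0.53 0.26 0.21] 160.5 45 err 0.0mm 0.0deg maxdq 0.04 [-0.06  1.   -0.47  1.06 -0.14  1.72  0.8 ]
  to [ 0.62 -0.06  0.21] 85.1 -45 err 0.0mm 0.0deg maxdq 0.09 [-0.57  0.82  0.4   1.54  0.49  1.16 -0.6 ]
  to [ 0.62 -0.06  0.01] 85.1 -45 err 0.0mm 0.0deg maxdq 0.05 [-0.56  1.1   0.38  1.57  0.48  0.9  -0.78]
turn 160.5 al 45 hp 265.1
  to [0.45 0.25 0.23] -19.5 0 err 0.0mm 0.0deg maxdq 0.15 [-0.91  0.43  0.49  1.87 -0.25  0.9  -2.21]
  to [0.5  0.26 0.28] 160.5 0 err 0.0mm 0.0deg maxdq 0.11 [-0.33  0.44 -0.3   1.66  0.14  1.07  0.56]
  to [0.63 0.23 0.17] 160.5 45 err 0.2mm 0.1deg maxdq 0.17 [-0.08  1.23 -0.43  0.61 -0.09  1.97  0.85]
  to [0.53 0.26 0
[... 4393 characters left out ...]
 0.49  1.87 -0.25  0.9  -2.21]
  to [0.5  0.26 0.28] -199.5 0 err 148.0mm 63.2deg maxdq 0.17 [-0.63  0.77  1.31  2.13 -1.09  1.67 -2.93]
  to [0.65 0.22 0.14] -199.5 60 err 158.8mm 82.0deg maxdq 0.08 [-0.58  1.29  1.31  1.44 -1.09  1.97 -2.93]
  to [0.53 0.26 0.07] -199.5 60 err 159.8mm 80.0deg maxdq 0.05 [-0.68  1.39  1.31  1.73 -1.09  1.97 -2.93]
  to [0.53 0.26 0.22] -199.5 60 err 158.0mm 74.4deg maxdq 0.04 [-0.63  1.17  1.31  1.87 -1.09  1.97 -2.93]
  to [ 0.62 -0.08  0.21] -94.89999999999998 -30 err 142.4mm 72.7deg maxdq 0.13 [-0.1   0.88  0.92  1.54 -1.06  1.54 -2.15]
  to [ 0.62 -0.08  0.01] -94.89999999999998 -30 err 0.0mm 0.0deg maxdq 0.08 [ 0.09  1.03  0.52  1.63 -1.09  1.14 -2.02]
```

Request:
{"fn": "move_arm", "kwargs": {
  "commands": [
    [1,0,0,0,0,-5,0],
    [1,0,0,0,0,-7,0],
    [1,0,0,0,0,-7,0],
    [1,0,0,0,0,-7,0],
    [1,0,0,0,0,-7,0],
    [1,0,0,0,0,0,-7],
    [1,0,0,0,0,0,-7],
    [1,0,0,0,0,0,-7],
    [1,0,0,0,0,0,-7],
    [1,0,0,0,0,0,-7],
    [1,0,0,0,0,0,-7],
    [1,0,0,0,0,0,-7],
    [1,0,0,0,0,0,-7],
    [1,0,0,0,0,0,-7],
    [1,0,0,0,0,0,-7],
    [1,0,0,0,0,0,-7],
    [1,0,0,0,0,0,-7],
    [1,0,0,0,0,0,-7]
  ]
}}

```text
clock: 10.58
position: [0.4504, 0.2438, 0.2375]
eef_rot: [3.075, 0.023, 1.248]
force: [-0.5, -0.7, 0.6]
width: 1.002
```

Request:
{"fn": "move_arm", "kwargs": {
  "commands": [
    [1,0,0,-3,0,0,-7],
    [1,0,0,-3,0,0,-7],
    [1,0,0,-3,0,0,-7],
    [1,0,0,-3,0,0,-7],
    [1,0,0,-3,0,0,-7],
    [1,0,0,-3,0,0,-7],
    [1,0,0,-3,0,0,-7],
    [1,0,0,-3,0,0,-7],
    [1,0,0,-3,0,0,-7],
    [1,0,0,-3,0,0,-7],
    [1,0,0,-3,0,0,-7],
    [1,0,0,0,0,0,0]
  ]
}}

```text
clock: 11.58
position: [0.4489, 0.2452, 0.271]
eef_rot: [-3.135, 0.072, 2.589]
force: [-0.1, -0.3, 0.4]
width: 1.002
```

```bash
cat > go.py <<'E'
import sys
from h import *
from ik import frame
np.set_printoptions(precision=2,suppress=True)
def info(h,tilt,p=None):
    s=ctrl.read_state(); R=Rt(s); print('t',s['clock'],'q',s['joints'],'p',s['position'].round(4),'w',s['width'],'F',s['force'])
    print('heading %.1f'%np.degrees(np.arctan2(R[1,0],R[0,0])),'a',R[:,2])
    T=frame(h,tilt); print('rotvec tool deg',np.degrees(Rot.from_matrix(R.T@T).as_rotvec()))
    if p is not None: print('shift now axes',R.T@(p-s['position'])*1000,'shift in target axes',T.T@(p-s['position'])*1000)
E
python3 - <<'E'
from go import *
R=frame(160.5,50); T=np.array([.5426,.2577,.075])+.015*R[:,2]
print(T,T-.1*R[:,2]); info(160.5,0); info(160.5,50,T-.1*R[:,2])
E
```

```text
[0.53 0.26 0.07] [0.6  0.24 0.13]
t 11.5833 q [-0.39  0.35 -0.29  1.83  0.2   0.96  0.24] p [0.45 0.25 0.27] w 1.0023448436423248 F [-0.11 -0.25  0.41]
heading 148.3 a [ 0.06 -0.04 -1.  ]
rotvec tool deg [ -0.8    4.06 -12.18]
t 11.5833 q [-0.39  0.35 -0.29  1.83  0.2   0.96  0.24] p [0.45 0.25 0.27] w 1.0023448436423248 F [-0.11 -0.25  0.41]
heading 148.3 a [ 0.06 -0.04 -1.  ]
rotvec tool deg [  4.59  53.86 -11.81]
shift now axes [-126.31   74.48  150.34] shift in target axes [-204.21   43.02  -23.45]
```

Request:
{"fn": "move_arm", "kwargs": {
  "commands": [
    [1,0,0,0,0,2,-6],
    [1,0,0,0,-0.8,2,-6.2],
    [1,-29,9,0,0,0,0],
    [1,-30,9,0,0,0,0],
    [1,-30,9,0,0,0,0],
    [1,-30,9,0,0,0,0],
    [1,-29,8,0,0,0,0],
    [1,0,0,0,0,7,0],
    [1,0,0,0,0,7,0],
    [1,0,0,0,0,7,0],
    [1,0,0,0,0,7,0],
    [1,0,0,0,0,7,0],
    [1,0,0,0,0,7,0],
    [1,0,0,0,0,7,0],
    [1,0,0,0,0,0,0]
  ]
}}

```text
clock: 12.83
position: [0.5894, 0.235, 0.2557]
eef_rot: [3.138, -0.828, 2.785]
force: [0.0, -0.4, -1.0]
width: 1.001
```

```bash
python3 - <<'E'
from go import *
R=frame(160.5,50); T=np.array([.5426,.2577,.075])+.015*R[:,2]
info(160.5,50,T-.1*R[:,2]); print(rel(T))
E
```

```text
t 12.8333 q [-0.02  1.11 -0.61  0.75 -0.06  1.98  0.72] p [0.59 0.23 0.26] w 1.0014675615125916 F [ 0.04 -0.42 -0.97]
heading 159.6 a [-0.69  0.26 -0.68]
rotvec tool deg [ 0.94  2.55 -0.62]
shift now axes [-101.87    5.71   75.4 ] shift in target axes [-105.19    5.79   70.7 ]
[-97.43   4.05 175.29]
```

Request:
{"fn": "move_arm", "kwargs": {
  "commands": [
    [1,-20,1,15,0,0,0],
    [1,-20,1,15,0,0,0],
    [1,-20,1,15,0,0,0],
    [1,-20,1,15,0,0,0],
    [1,-20,1,15,0,0,0],
    [1,0,0,0,1,2.5,-0.6],
    [1,0,0,0,0,0,0]
  ]
}}

```text
clock: 13.42
position: [0.6032, 0.2385, 0.1354]
eef_rot: [-3.139, -0.862, 2.807]
force: [0.6, 0.2, -0.6]
width: 1.003
```

```bash
python3 - <<'E'
from go import *
R=frame(160.5,50); T=np.array([.5426,.2577,.075])+.015*R[:,2]
info(160.5,50,T); snap('wrist','w3.png'); snap('side','s3.png')
E
```

```text
t 13.4167 q [-0.04  1.28 -0.57  0.69 -0.01  1.92  0.8 ] p [0.6  0.24 0.14] w 1.0025539778050658 F [ 0.59  0.21 -0.56]
heading 160.9 a [-0.72  0.25 -0.65]
rotvec tool deg [-0.39  0.59  0.23]
shift now axes [ -4.39  -1.45 102.6 ] shift in target axes [ -5.45  -2.14 102.54]
```

View pics/w3.png

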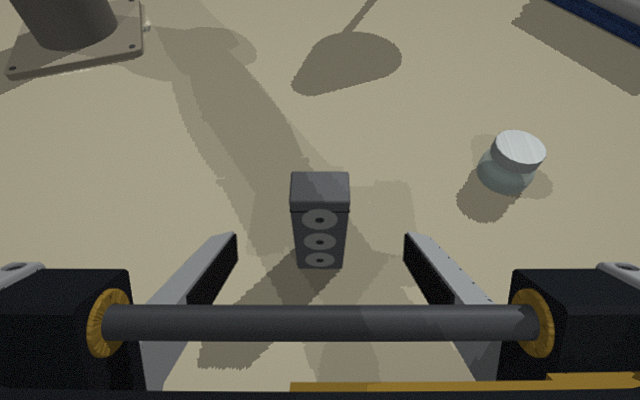

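View pics/s3.png

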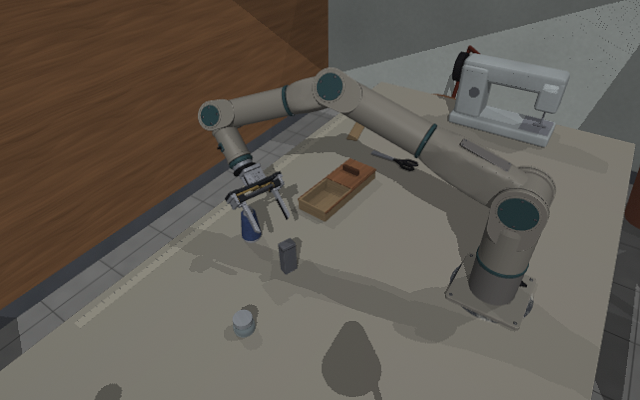

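The wrist view shows the case upright and centred between the fingers (at about x=320), bobbin face toward the gripper, jar clear at (512,160). Now I advance and grip.

Request:
{"fn": "move_arm", "kwargs": {
  "commands": [
    [1,-1,0,15,0,0.6,0],
    [1,-1,-0.5,20,0,0,0],
    [1,-1,-0.5,20,0,0,0],
    [1,-1,-0.5,20,0,0,0],
    [1,-1,-0.5,18,0,0,0],
    [1,0,0,9,0,0,0],
    [1,0,0,0,0,0,0]
  ]
}}

```text
clock: 14.1
position: [0.5311, 0.262, 0.0681]
eef_rot: [3.141, -0.87, 2.811]
force: [-0.6, 0.3, 0.4]
width: 1.001
```

```bash
python3 - <<'E'
from go import *
R=frame(160.5,50); T=np.array([.5426,.2577,.075])+.015*R[:,2]
info(160.5,50,T); snap('wrist','w4.png')
E
```

```text
t 14.1 q [-0.02  1.24 -0.59  1.03 -0.01  1.63  0.81] p [0.53 0.26 0.07] w 1.0014912514418022 F [-0.63  0.29  0.41]
heading 161.1 a [-0.72  0.25 -0.64]
rotvec tool deg [-0.4   0.13  0.37]
shift now axes [-2.63 -0.19  1.14] shift in target axes [-2.64 -0.19  1.14]
```

View pics/w4.png

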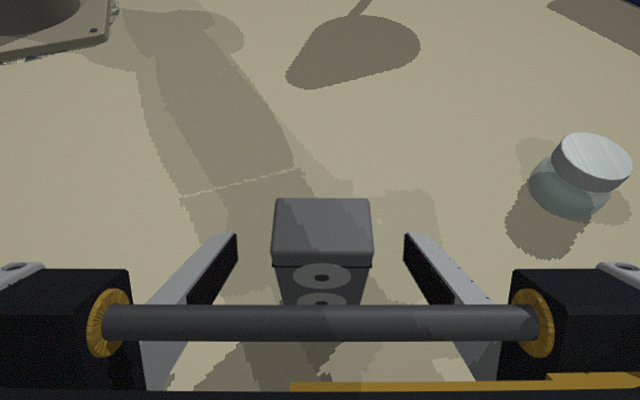

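Request:
{"fn": "move_arm", "kwargs": {
  "commands": [
    [0.5,-2,0,0,0,0,0],
    [0,0,0,0,0,0,0],
    [-0.5,0,0,0,0,0,0],
    [-1,0,0,0,0,0,0],
    [-1,0,0,0,0,0,0],
    [-1,0,0,0,0,0,0],
    [-1,0,0,0,0,0,0],
    [-1,0,0,0,0,0,0],
    [-1,0,0,0,0,0,0],
    [-1,0,0,0,0,0,0]
  ]
}}

```text
clock: 14.98
position: [0.533, 0.2617, 0.0646]
eef_rot: [-3.142, -0.872, 2.81]
force: [-0.4, 0.6, 0.0]
width: 0.468
```

Request:
{"fn": "move_arm", "kwargs": {
  "commands": [
    [-1,14,0,-12,0,0,0],
    [-1,27,0,-23,0,0,0],
    [-1,27,0,-23,0,0,0],
    [-1,27,0,-23,0,0,0],
    [-1,27,0,-23,0,0,0],
    [-1,14,0,-12,0,0,0],
    [-1,0,0,0,0,0,0]
  ]
}}

```text
clock: 15.57
position: [0.5357, 0.2625, 0.2497]
eef_rot: [3.131, -0.866, 2.817]
force: [-0.3, 0.3, -1.0]
width: 0.464
```

```bash
cat > plan.py <<'E'
from go import *
by=np.array([np.sin(np.radians(4.9)),np.cos(np.radians(4.9)),0]); well=np.array([.616,-.1495,.006])+.079*by
Rp=frame(85.1,-40)
Tp=well+[0,0,.015]+.017*by+.0136*Rp[:,2]
E
python3 - <<'E'
from plan import *
info(85.1,-40,Tp+[0,0,.16]); print(Tp)
snap('wrist','w5.png')
E
```

```text
t 15.5667 q [-0.01  1.05 -0.63  0.96 -0.09  1.85  0.71] p [0.54 0.26 0.25] w 0.4638129491431847 F [-0.32  0.3  -0.96]
heading 161.4 a [-0.72  0.25 -0.65]
rotvec tool deg [ -6.6  -75.3   82.83]
shift now axes [-181.31 -279.17  -93.71] shift in target axes [-191.46  115.16  263.96]
[ 0.62 -0.06  0.01]
```

View pics/w5.png

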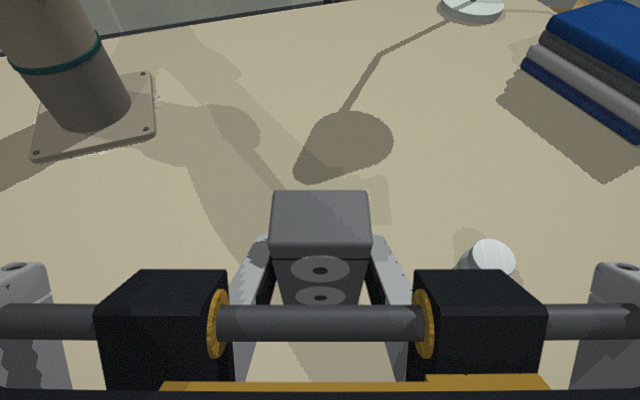

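The case is gripped and lifted, standing upright between the pads at (320,240). Next I rotate to the laying orientation.

Request:
{"fn": "move_arm", "kwargs": {
  "commands": [
    [-1,0,0,0,-0.4,-4.2,4.6],
    [-1,0,0,0,-0.4,-4.2,4.6],
    [-1,0,0,0,-0.4,-4.2,4.6],
    [-1,0,0,0,-0.4,-4.2,4.6],
    [-1,0,0,0,-0.4,-4.2,4.6],
    [-1,0,0,0,-0.4,-4.2,4.6],
    [-1,0,0,0,-0.4,-4.2,4.6],
    [-1,0,0,0,-0.4,-4.2,4.6],
    [-1,0,0,0,-0.4,-4.2,4.6],
    [-1,0,0,0,-0.4,-4.2,4.6],
    [-1,0,0,0,-0.4,-4.2,4.6],
    [-1,0,0,0,-0.4,-4.2,4.6],
    [-1,0,0,0,-0.4,-4.2,4.6],
    [-1,0,0,0,-0.4,-4.2,4.6],
    [-1,0,0,0,-0.4,-4.2,4.6],
    [-1,0,0,0,-0.4,-4.2,4.6],
    [-1,0,0,0,-0.4,-4.2,4.6],
    [-1,0,0,0,-0.4,-4.2,4.6],
    [-1,0,0,0,0,0,0]
  ]
}}

```text
clock: 17.2
position: [0.5312, 0.2642, 0.2388]
eef_rot: [-3.137, 0.706, 1.494]
force: [-0.7, 1.4, -2.1]
width: 0.465
```

```bash
python3 - <<'E'
from plan import *
info(85.1,-40,Tp+[0,0,.13]); print(Tp)
E
```

```text
t 17.2 q [-0.81  0.84  0.06  1.24  0.41  1.62 -0.94] p [0.53 0.26 0.24] w 0.4652793517195764 F [-0.68  1.35 -2.09]
heading 85.6 a [-0.05 -0.65 -0.76]
rotvec tool deg [0.05 0.46 0.37]
shift now axes [-178.8   118.47  280.99] shift in target axes [-180.27  119.87  279.45]
[ 0.62 -0.06  0.01]
```

Request:
{"fn": "move_arm", "kwargs": {
  "commands": [
    [-1,-9,6,14,0,0.5,0.4],
    [-1,-18,12,28,0,0,0],
    [-1,-18,12,28,0,0,0],
    [-1,-18,12,28,0,0,0],
    [-1,-18,12,28,0,0,0],
    [-1,-18,12,28,0,0,0],
    [-1,-18,12,28,0,0,0],
    [-1,-18,12,28,0,0,0],
    [-1,-18,12,28,0,0,0],
    [-1,-18,12,28,0,0,0],
    [-1,-9,6,13,0,0,0],
    [-1,0,0,0,0,0,0]
  ]
}}

```text
clock: 18.2
position: [0.6245, -0.072, 0.1445]
eef_rot: [3.136, 0.696, 1.47]
force: [0.4, -0.9, -0.9]
width: 0.468
```

```bash
python3 - <<'E'
from plan import *
info(85.1,-40,Tp+[0,0,.06]); snap('wrist','w6.png'); snap('side','s6.png'); snap('top','t6.png')
a=cv2.imread('pics/s6.png')[100:260,220:460];cv2.imwrite('pics/s6c.png',cv2.resize(a,None,fx=3,fy=3,interpolation=2))
E
```

```text
t 18.2 q [-0.38  0.83  0.15  1.58  0.61  1.09 -0.75] p [ 0.62 -0.07  0.14] w 0.4682574360848662 F [ 0.4  -0.87 -0.92]
heading 84.2 a [-0.06 -0.64 -0.77]
rotvec tool deg [-0.25 -0.11 -0.68]
shift now axes [54.53 -2.29 50.72] shift in target axes [54.65 -1.86 50.61]
```

View pics/w6.png

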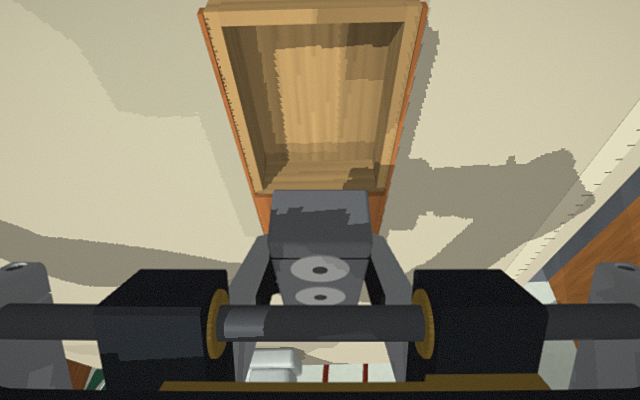

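View pics/s6c.png

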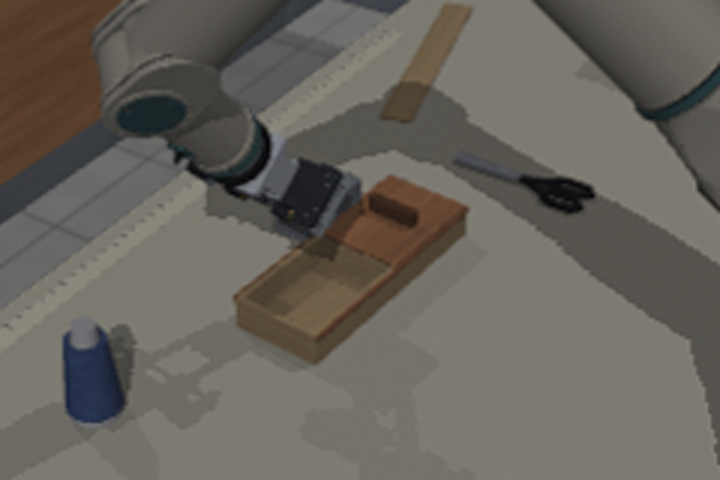

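The side view shows the gripper above the box with its body leaning to +y. In the wrist view the compartment is clear ahead, and the case sits unchanged between the pads. Now lowering to just above the rim.

Request:
{"fn": "move_arm", "kwargs": {
  "commands": [
    [-1,7,0,6,0,0,-0.7],
    [-1,12,-0.5,11,0,0,0],
    [-1,14,-0.5,13,0,0,0],
    [-1,12,-0.5,11,0,0,0],
    [-1,9,-0.5,9,0,0,0],
    [-1,0,0,0,0,0,0],
    [-1,0,0,0,0,0,0]
  ]
}}

```text
clock: 18.93
position: [0.6243, -0.055, 0.0706]
eef_rot: [-3.137, 0.694, 1.494]
force: [0.4, -0.2, -0.5]
width: 0.47
```

```bash
python3 - <<'E'
from plan import *
info(85.1,-40,Tp+[0,0,.003]); 
s=ctrl.read_state();R=Rt(s)
# predicted case corners
M=Rp.T  # case frame at place
ex=np.array([by[1],-by[0],0])
c=s['position']+R@(Rp.T@(well+[0,0,.015]-Tp))
print('case centre',c,'well rel',(c-well)@ex,(c-well)@by,c[2]-well[2])
im=snap('wrist','w7.png'); ci=ctrl.camera_info('wrist'); im=cv2.cvtColor(im,cv2.COLOR_RGB2BGR)
for sx in(-1,1):
  for sy in (-1,1):
    for pz in (0,1):
      q=proj(ci,c+ex*sx*.022+by*sy*.056+np.array([0,0,.015*(2*pz-1)])); cv2.circle(im,tuple(int(v) for v in q),3,(0,0,255),1)
    for z,col in((.006,(255,0,0)),(.044,(0,255,0))):
      q=proj(ci,well+ex*sx*.052+by*sy*.075+np.array([0,0,z-.006])); cv2.circle(im,tuple(int(v) for v in q),3,col,1)
cv2.imwrite('pics/w7o.png',im)
E
```

```text
t 18.9333 q [-0.4   0.94  0.15  1.6   0.63  1.   -0.83] p [ 0.62 -0.06  0.07] w 0.4696948046429864 F [ 0.41 -0.17 -0.54]
heading 85.6 a [-0.05 -0.64 -0.77]
rotvec tool deg [ 0.08 -0.25  0.38]
shift now axes [30.56 -0.06 48.68] shift in target axes [30.77 -0.2  48.55]
case centre [ 0.62 -0.06  0.08] well rel 0.00028513658852733235 0.007590575539409646 0.07493210348075391
```

View pics/w7o.png

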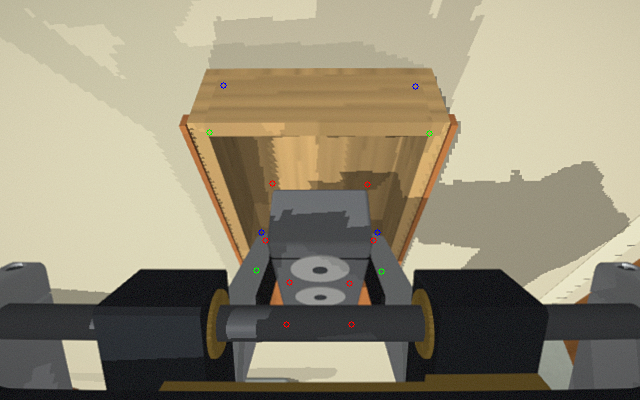

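```bash
python3 - <<'E'
import cv2
a=cv2.imread('pics/w7.png')[175:320,245:395];cv2.imwrite('pics/w7c.png',cv2.resize(a,None,fx=4,fy=4,interpolation=2))
E
```

```text
(no output)
```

View pics/w7c.png

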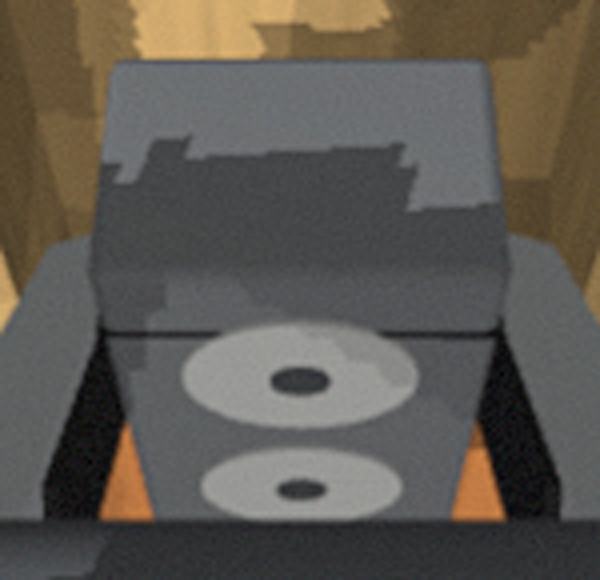

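Request:
{"fn": "move_arm", "kwargs": {
  "commands": [
    [-1,4,0,7,0,0,0.4],
    [-1,7,0,11,0,0,0],
    [-1,7,0,11,0,0,0],
    [-1,6,0,10,0,0,0],
    [-1,4,0,6,0,0,0],
    [-1,0,0,0,0,0,0],
    [-1,0,0,0,0,0,0]
  ]
}}

```text
clock: 19.57
position: [0.624, -0.0628, 0.0184]
eef_rot: [3.139, 0.693, 1.483]
force: [0.4, -0.4, -1.2]
width: 0.468
```

```bash
python3 - <<'E'
from plan import *
info(85.1,-40,Tp)
s=ctrl.read_state();R=Rt(s);print(R.T@[0,0,-1])
snap('wrist','w8.png');snap('side','s8.png');
a=cv2.imread('pics/s8.png')[100:260,220:460];cv2.imwrite('pics/s8c.png',cv2.resize(a,None,fx=3,fy=3,interpolation=2))
E
```

```text
t 19.5667 q [-0.4   1.01  0.16  1.6   0.64  0.93 -0.88] p [ 0.62 -0.06  0.02] w 0.4679762658503903 F [ 0.42 -0.4  -1.19]
heading 85.0 a [-0.05 -0.64 -0.77]
rotvec tool deg [ 0.07 -0.27 -0.1 ]
shift now axes [ 5.12 -0.56  5.91] shift in target axes [ 5.15 -0.54  5.89]
[ 0.64 -0.    0.77]
```

View pics/w8.png

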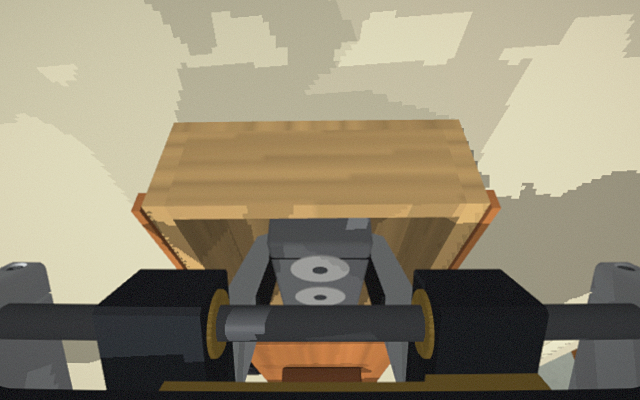

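View pics/s8c.png

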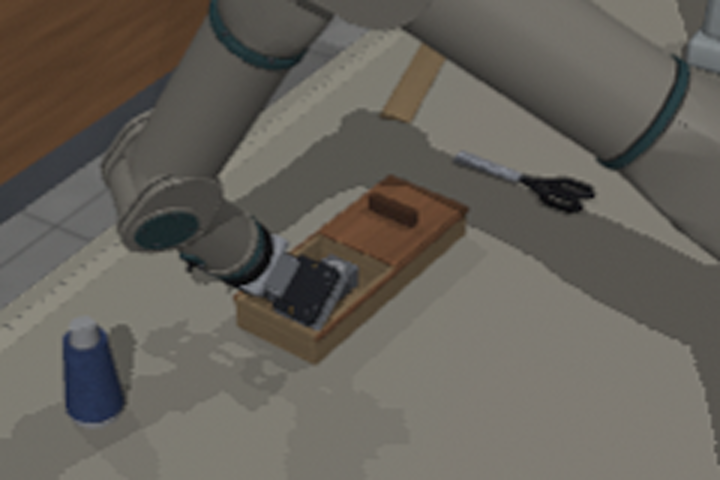

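Request:
{"fn": "move_arm", "kwargs": {
  "commands": [
    [-1,1,0,1,0,0,0],
    [-1,1,0,1.2,0,0,0],
    [-1,1,0,1.2,0,0,0],
    [-1,1,0,1.2,0,0,0],
    [-1,0,0,0,0,0,0],
    [-1,0,0,0,0,0,0]
  ]
}}

```text
clock: 20.17
position: [0.6243, -0.0623, 0.0129]
eef_rot: [3.138, 0.693, 1.482]
force: [0.2, 0.6, -1.2]
width: 0.465
```

Request:
{"fn": "move_arm", "kwargs": {
  "commands": [
    [-1,0.4,0,0.5,0,0,0],
    [-1,0.4,0,0.5,0,0,0],
    [-1,0,0,0,0,0,0]
  ]
}}

```text
clock: 20.42
position: [0.6245, -0.0624, 0.0119]
eef_rot: [3.137, 0.693, 1.482]
force: [-0.3, -0.4, -0.6]
width: 0.465
```

Request:
{"fn": "move_arm", "kwargs": {
  "commands": [
    [-1,0.4,0,0.5,0,0,0],
    [-1,0.4,0,0.5,0,0,0],
    [-1,0,0,0,0,0,0]
  ]
}}

```text
clock: 20.67
position: [0.6246, -0.0625, 0.0113]
eef_rot: [3.137, 0.694, 1.482]
force: [-1.1, 0.5, 5.4]
width: 0.467
```

Request:
{"fn": "move_arm", "kwargs": {
  "commands": [
    [0.1,0,0,0,0,0,0],
    [0.1,0,0,0,0,0,0],
    [0.1,0,0,0,0,0,0],
    [0.1,0,0,0,0,0,0],
    [0.1,0,0,-5,0,0,0],
    [0.1,0,0,-15,0,0,0],
    [0.1,0,0,-25,0,0,0],
    [0.1,0,0,-35,0,0,0],
    [0.1,0,0,-35,0,0,0],
    [0.1,0,0,-35,0,0,0],
    [0.1,0,0,0,0,0,0]
  ]
}}

```text
clock: 21.58
position: [0.6353, 0.0409, 0.1292]
eef_rot: [3.129, 0.683, 1.483]
force: [1.5, 0.7, -0.5]
width: 0.549
```

```bash
python3 - <<'E'
from plan import *
info(85.1,0)
im=snap('wrist','w9.png');ci=ctrl.camera_info('wrist');im=cv2.cvtColor(im,cv2.COLOR_RGB2BGR)
snap('side','s9.png'); ctrl.read_camera('top')
for c in('wrist','side'): print([(r['score'],np.round(r['extent'])) for r in ctrl.find_in('case',c)][:2])
a=cv2.imread('pics/s9.png')[100:260,220:460];cv2.imwrite('pics/s9c.png',cv2.resize(a,None,fx=3,fy=3,interpolation=2))
E
```

```text
t 21.5833 q [-0.5   0.89  0.11  1.46  0.55  1.2  -0.81] p [0.64 0.04 0.13] w 0.5494691836501886 F [ 1.51  0.66 -0.55]
heading 85.0 a [-0.04 -0.63 -0.78]
rotvec tool deg [ 0.66 39.16  0.13]
[(0.89, array([290., 179., 340., 252.])), (0.38, array([270., 266., 369., 304.]))]
[(0.91, array([314., 186., 339., 207.]))]
```

View pics/w9.png

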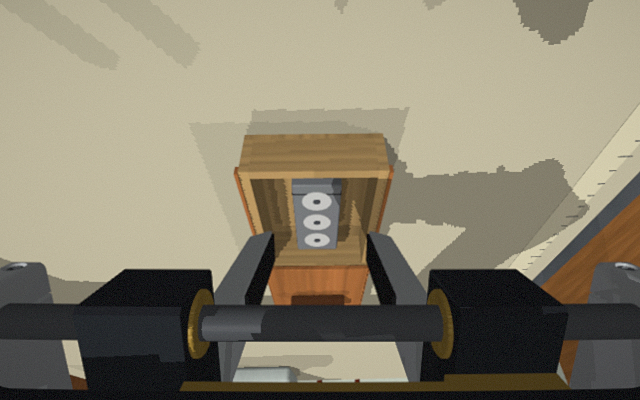

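View pics/s9c.png

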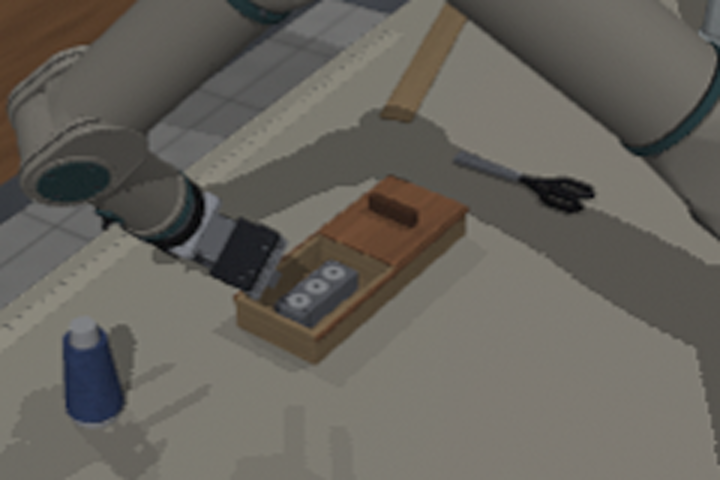

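The case lies flat, bobbins up, centred in the compartment (side view crop at (318,290); wrist view at (317,215)). Now straighten the tool and turn to grip the bar.

Request:
{"fn": "move_arm", "kwargs": {
  "commands": [
    [0.3,0,0,-10,0,6.5,0],
    [0.6,0,0,-15,0,6.5,0],
    [1,0,0,-15,0,6.5,0],
    [1,0,0,-15,0,6.5,0],
    [1,0,0,-15,0.3,6.5,0],
    [1,0,0,-10,0.3,6.5,0],
    [1,0,0,0,0,0,6.9],
    [1,0,0,0,0,0,6.9],
    [1,0,0,0,0,0,6.9],
    [1,0,0,0,0,0,6.9],
    [1,0,0,0,0,0,6.9],
    [1,0,0,0,0,0,6.9],
    [1,0,0,0,0,0,6.9],
    [1,0,0,0,0,0,6.9],
    [1,0,0,0,0,0,6.9],
    [1,0,0,0,0,0,6.9],
    [1,0,0,0,0,0,6.9],
    [1,0,0,0,0,0,6.9],
    [1,0,0,0,0,0,6.9],
    [1,0,0,0,0,0,0]
  ]
}}

```text
clock: 23.5
position: [0.6337, 0.0628, 0.1964]
eef_rot: [3.128, 0.01, -0.087]
force: [-0.5, -0.5, -0.0]
width: 1.001
```

```bash
python3 - <<'E'
from plan import *
info(-4.9,0,np.array([.609,-.227,.055]))
E
```

```text
t 23.5 q [-0.28  0.63  0.23  1.56 -0.15  0.98 -1.67] p [0.63 0.06 0.2 ] w 1.0009244530249375 F [-0.47 -0.55 -0.05]
heading -5.0 a [-0.01 -0.01 -1.  ]
rotvec tool deg [ 0.8   0.58 -0.09]
shift now axes [  2.06 288.8  145.48] shift in target axes [  0.18 290.81 141.45]
```

Request:
{"fn": "move_arm", "kwargs": {
  "commands": [
    [1,0,14,0,0.8,0.6,0],
    [1,0,30,0,0,0,0],
    [1,0,30,0,0,0,0],
    [1,0,30,0,0,0,0],
    [1,0,30,0,0,0,0],
    [1,0,30,0,0,0,0],
    [1,0,30,0,0,0,0],
    [1,0,30,0,0,0,0],
    [1,0,30,0,0,0,0],
    [1,0,30,0,0,0,0],
    [1,0,7,0,0,0,0],
    [1,0,0,20,0,0,0],
    [1,0,0,30,0,0,0],
    [1,0,0,30,0,0,0],
    [1,0,0,20,0,0,0],
    [1,0,0,0,0,0,0]
  ]
}}

```text
clock: 24.83
position: [0.6071, -0.2239, 0.0923]
eef_rot: [-3.137, 0.007, -0.08]
force: [-0.8, -0.4, -0.8]
width: 0.999
```

```bash
python3 - <<'E'
from plan import *
info(-4.9,0,np.array([.609,-.227,.055]))
snap('wrist','w10.png')
E
```

```text
t 24.8333 q [ 0.21  0.76  0.18  1.62 -0.18  0.78 -1.18] p [ 0.61 -0.22  0.09] w 0.9994736127691147 F [-0.84 -0.38 -0.81]
heading -4.6 a [-0.01  0.01 -1.  ]
rotvec tool deg [-0.29  0.39  0.32]
shift now axes [ 2.43  3.17 37.25] shift in target axes [ 2.2   2.97 37.28]
```

View pics/w10.png

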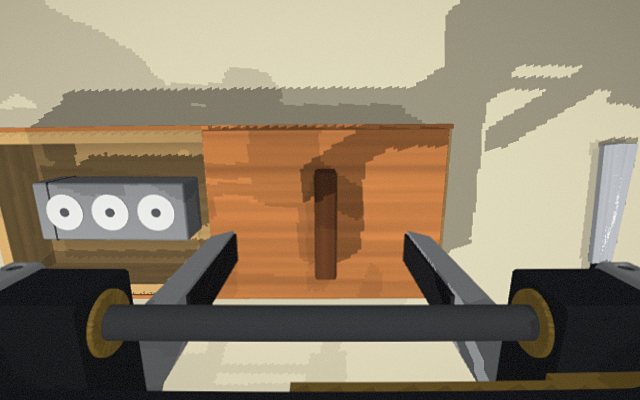

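The case lies flat at (115,208), and the bar (325,225) sits between the fingers. Next I descend and grip it.

Request:
{"fn": "move_arm", "kwargs": {
  "commands": [
    [1,1,1.5,12,0,0,0],
    [0.5,1,1.5,15,0,0,0],
    [0,0,0,10,0,0,0],
    [-0.5,0,0,0,0,0,0],
    [-1,0,0,0,0,0,0],
    [-1,0,0,0,0,0,0],
    [-1,0,0,0,0,0,0],
    [-1,0,0,0,0,0,0],
    [-1,0,0,0,0,0,0],
    [-1,0,0,0,0,0,0],
    [-1,0,0,0,0,0,0],
    [-1,0,0,0,0,0,0],
    [-1,0,0,0,0,0,0],
    [-1,0,0,0,0,0,0],
    [-1,0,0,0,0,0,0]
  ]
}}

```text
clock: 26.13
position: [0.6133, -0.2276, 0.0607]
eef_rot: [-3.138, -0.003, -0.081]
force: [-0.4, 2.8, 1.0]
width: 0.144
```

Request:
{"fn": "move_arm", "kwargs": {
  "commands": [
    [-1,0,-5,0,0,0,0],
    [-1,0,-10,0,0,0,0],
    [-1,0,-10,0,0,0,0],
    [-1,0,-10,0,0,0,0],
    [-1,0,-10,0,0,0,0],
    [-1,0,-10,0,0,0,0],
    [-1,0,-10,0,0,0,0],
    [-1,0,-10,0,0,0,0],
    [-1,0,-10,0,0,0,0],
    [-1,0,-10,0,0,0,0],
    [-1,0,-10,0,0,0,0],
    [-1,0,-10,0,0,0,0],
    [-1,0,-10,0,0,0,0],
    [-1,0,-10,0,0,0,0],
    [-1,0,-10,0,0,0,0],
    [-1,0,-5,0,0,0,0],
    [-1,0,0,0,0,0,0],
    [-1,0,0,0,0,0,0]
  ]
}}

```text
clock: 27.63
position: [0.6245, -0.0763, 0.0607]
eef_rot: [-3.137, -0.001, -0.08]
force: [-4.5, 2.2, -0.5]
width: 0.147
```

Request:
{"fn": "move_arm", "kwargs": {
  "commands": [
    [-1,0,-1.5,0,0,0,0],
    [-1,0,-1.5,0,0,0,0],
    [-1,0,-1.5,0,0,0,0],
    [-1,0,-1,0,0,0,0],
    [-1,0,0,0,0,0,0]
  ]
}}

```text
clock: 28.05
position: [0.6248, -0.0728, 0.0607]
eef_rot: [-3.139, -0.001, -0.082]
force: [-4.9, -1.0, -0.3]
width: 0.148
```

Request:
{"fn": "move_arm", "kwargs": {
  "commands": [
    [-1,0,-1.5,0,0,0,0],
    [-1,0,-1.5,0,0,0,0],
    [-1,0,0,0,0,0,0]
  ]
}}

```text
clock: 28.3
position: [0.625, -0.0699, 0.0607]
eef_rot: [-3.139, -0.001, -0.082]
force: [-4.6, -1.5, -0.9]
width: 0.147
```

Request:
{"fn": "move_arm", "kwargs": {
  "commands": [
    [-1,0,-1.5,0,0,0,0],
    [-1,0,-1.5,0,0,0,0],
    [-1,0,0,0,0,0,0]
  ]
}}

```text
clock: 28.55
position: [0.625, -0.0699, 0.0607]
eef_rot: [3.141, -0.001, -0.083]
force: [-5.6, -5.1, -1.6]
width: 0.148
```

Request:
{"fn": "move_arm", "kwargs": {
  "commands": [
    [-1,0,-2,0,0,0,0],
    [-1,0,-1,0,0,0,0],
    [-1,0,0,0,0,0,0]
  ]
}}

```text
clock: 28.8
position: [0.625, -0.0699, 0.0607]
eef_rot: [3.137, -0.001, -0.085]
force: [-5.0, -11.2, -2.2]
width: 0.149
```

Firm stop at y = -0.0699 with force rising to 11 N. I back off the command, open and retreat upward to check.

Request:
{"fn": "move_arm", "kwargs": {
  "commands": [
    [-1,0,4,0,0,0,0],
    [-0.3,0,0,0,0,0,0],
    [0,0,0,0,0,0,0],
    [0,0,0,0,0,0,0],
    [0,0,0,0,0,0,0],
    [0,0,0,-5,0,0,0],
    [0,0,0,-20,0,0,0],
    [0,0,0,-30,0,0,0],
    [0,0,0,-30,0,0,0],
    [0,-20,0,-30,0,0,0],
    [0,-30,0,-30,0,0,0],
    [0,-30,0,0,0,0,0],
    [0,0,0,0,0,0,0]
  ]
}}

```text
clock: 29.88
position: [0.5418, -0.0621, 0.2073]
eef_rot: [-3.138, -0.002, -0.083]
force: [-0.7, 0.4, -0.7]
width: 0.499
```

```bash
python3 - <<'E'
from plan import *
info(-4.9,0)
snap('wrist','w11.png');snap('side','s11.png');snap('top','t11.png')
for l in ['cone','tin','shears']:
  for c in ('top','side'):
    r=ctrl.find_in(l,c); print(l,c,[np.round(x['extent']) for x in r][:2])
E
```

```text
t 29.8833 q [-0.11  0.49  0.25  1.82 -0.16  0.86 -1.43] p [ 0.54 -0.06  0.21] w 0.4989662012653164 F [-0.72  0.43 -0.72]
heading -4.7 a [ 0.  0. -1.]
rotvec tool deg [-0.18 -0.09  0.16]
cone top [array([258., 139., 279., 167.]), array([329., 165., 348., 182.])]
cone side [array([242., 204., 261., 243.]), array([299., 160., 376., 220.])]
tin top [array([168., 215., 191., 234.])]
tin side [array([234., 310., 257., 339.])]
shears top [array([472., 184., 491., 248.])]
shears side [array([373., 149., 417., 172.])]
```

View pics/w11.png

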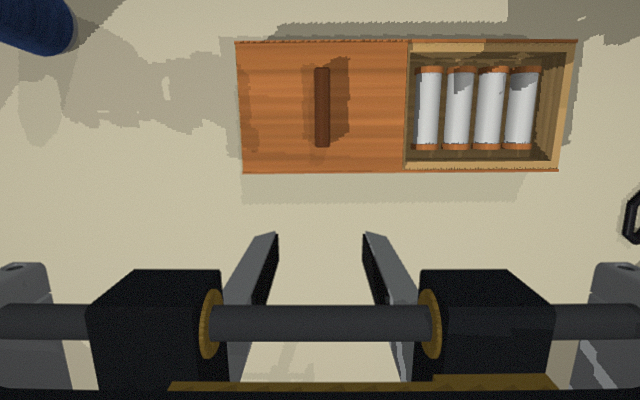

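View pics/s11.png

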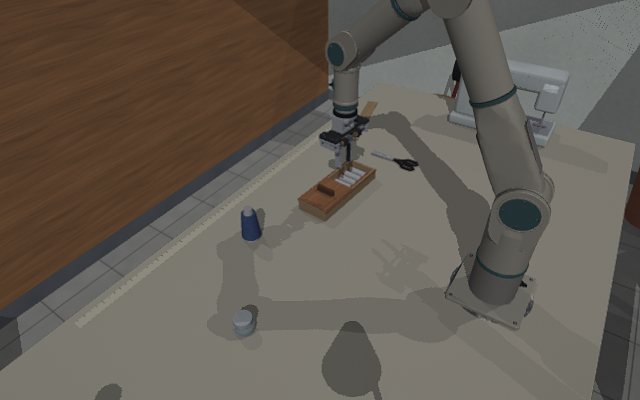

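The cover is over the compartment (left edge at about x=236–243, bar at 322, spools exposed at right). I'll measure it in the box frame.

```bash
python3 - <<'E'
from plan import *
ci=ctrl.camera_info('wrist'); ex=np.array([by[1],-by[0],0]); B=np.array([.616,-.1495,0])
for n,p,z in [('covL top',(236,42),.0506),('covL bot',(243,173),.0506),('covR top',(408,41),.0506),('covR bot',(404,172),.0506),('barL',(315,67),.0726),('barR',(329,68),.0726),('barLb',(317,147),.0726),('barRb',(329,147),.0726),('rimTR',(577,40),.044),('rimBR',(558,171),.044)]:
    w=at_z(ci,*p,z); d=w-B; print(n,d@ex*1000,d@by*1000)
E
```

```text
covL top 63.97678223585325 158.78105970110335
covL bot -57.27791572598323 158.28887895693637
covR top 65.09202274279039 0.9360108085618614
covR bot -55.83566657254278 -2.421186463286843
barL 38.97570202343969 85.83858748860965
barR 38.17823024710241 73.6593409778283
barLb -29.90973221294267 84.08378492436486
barRb -29.88217986623418 73.1002448391448
rimTR 69.21713723491293 -160.52700898251177
rimBR -55.02673647795829 -162.3179840041789
```

```bash
python3 -c "
from plant import ctrl
print(ctrl.sign_off(), ctrl.read_state()['clock'])"
```

```text
the job is handed in; nothing more can be done
the job is handed in; nothing more can be done
```

The bobbin case is lying flat in the formerly empty compartment, bobbins up, and the cover is home over it. I handed the job in at about 30 s of the 72 s; sign-off gives no verdict.

What I did:
- **Cover opened:** I gripped the bar and slid the cover over the spools.
- **Case moved:** I gripped the case by its narrow sides with the tool tilted 50°, turned it to lie flat, and lowered it until it touched the floor at about 5 N before letting go.
- **Cover closed:** I slid it back until it hit a hard stop and the force rose to about 11 N. Then I released the bar and moved the arm clear.

Last checks:
- **Case:** before the cover went back on, the wrist and side pictures showed it flat and roughly centred. I did not measure its final position, and it cannot be seen under the cover now.
- **Cover:** the picture puts its bar and centre about 79 mm along the box. That is the home position to within the 1–2 mm measuring error, and it agrees with the hard stop.
- **Bystanders:** the cone, jar and shears appear within about 3 pixels of where they started in the top and side pictures, roughly under 10 mm.
- **Robot:** it touched nothing at hand-in.

Two things did not go as first planned. My first tilted approach hit joint limits, so I came in from the far side of the case instead. The view along the box's x was also about 4 mm off in the last picture, which does not affect the cover or case checks.

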